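Slide the tall soldering block out of the row and seat it against the bench stop

TASK

Three broken soldering blocks lie touching in a row in front of the steel bench stop. Slide the tall middle block forward out of the row along the worktop, without lifting it and without shifting its two low neighbours, then press it flat against the face of the stop with a light steady push of about 6 N for a second and leave it there, touching the face. How far the face stands out differs each time, so feel for it; never load the stop with more than 10 N, and leave the things around alone.

Things in the scene. Friction and masses are not known exactly. Their poses are not given: they have to be found in the camera images.
- tall_block (a point): centre, 15 mm above the worktop, of the tall middle block: broken brown-grey soldering block, 60 mm wide, 32 deep, 30 high, 0.08 to 0.18 kg. x = out of the row to the stop (flat near face at x = -16 mm, flat far face at +16 mm, its corner at the -y end broken off); y = along the row to the left (ends at -30, +30 mm); z up. Faces uneven by 1 mm.
- half_brick: the same tall block; origin under its middle on the worktop (its x axis is turned 0.906 rad clockwise from the x axis of tall_block)
- block_b_centre (a point): centre, 9 mm above the worktop, of the whitish low neighbour: loose block 18 mm high, about 44 mm along the row (y), 66 mm along x, 0.1 kg. It touches the left or the right end of the tall block. Axes as the tall block's. Starts 12 mm further along x than the tall block's centre, so near sides are about level; far edge 35 mm ahead of its centre.
- plate_thick_centre (a point): centre, 6.5 mm above the worktop, of the cream low neighbour: loose thick plate 13 mm high, 46 mm along the row (y), 63 mm along x, 0.1 kg. It touches the tall block's other end. Axes as the tall block's; also starts 12 mm further along x than the tall block's centre; far edge 31 mm ahead of its centre.
- stop_base: bench stop: grey bracket with thumbscrew fixed to the worktop, steel face plate (100 mm wide in y, 36 high) in front on two rods. x = away from the row, y left, z up; origin on the worktop under the face's middle at its mean setting. The rods' setting varies and is not measured: face at x = -18 to +18 mm. Face gives 3 mm on a 0.2 N spring, then is rigid. Block once clear has 10 mm or more to go.
- jar_salt: bystander: white screw-cap jar, 52 mm across, 60 mm high, to the right of the stop; origin under its centre
- crucible_grey: bystander: grey melting dish, 51 mm across, 24 mm high, to the left of the stop; origin under its centre
- shard_pink: bystander: flat pinkish shard, 41x43x8 mm, to the left of the row; origin under its centre
There are look-alikes about, which are no part of the job. Leave any green or red look-alike of the half_brick alone. What is shaped like the part that bears plate_thick_centre but blue is not meant.

How it is judged:
By the outcome, as a careful person would: the job done as asked, in the order asked, and still so for the second after the job is handed in, with the robot touching nothing.
It also fails if it takes over 46 s, if anything falls off the work surface, if the arm or the gripper's body presses on something with over 40 N, if the wrist force passes 120 N, or if a joint passes its speed limit or range.

ROBOT

A 6-joint arm with a two-finger parallel gripper is mounted at the origin on a cart in front of the work surface, level with it; the furniture and walls round the work are solid. World frame = base frame: x ahead of the robot, y to its left, z up, the work surface at z = 0. Lengths are in mm, angles in rad, forces in N, time in s.
With the tool pointing down it reaches from about 325 to 900 mm from the base axis. Payload 6.1 kg.
Tool frame: the origin (TCP) lies on the centre line of the jaws, within the pads' length; the fingertips stand 19 mm ahead of it and the grasp point (between the pads) is the TCP (arm.tip_extent is the distance from the TCP to the fingertips, in mm); z points along the fingers, y is the line along which they close (so a half turn about z gives the same grasp; the last joint's range is limited). The gripper opens to 87 mm and grips with 3 to 60 N. Pads are 19 mm wide; open, the fingers measure 117 mm over their backs; the gripper's body (75 mm by 190 mm) begins 51 mm behind the grasp point.
Start: joints at [1.147, 0.22, 1.526, -0, 1.395, -0.126], TCP at [183.385, 597.483, 241.538] pointing down, gripper open.
Joint ranges: [-2.98, 2.98], [-0.91, 2.08], [0.09, 2.57], [-1.24, 4.39], [0.2, 2.65], [-2.68, 2.68]. Speed limits (rad/s): [2.57, 2.57, 3.01, 3.14, 3.14, 3.14].

INTERFACE

Orientations are given as a rotation vector (axis times angle).
In Python, from bench import arm gives the robot as it stands.
- The arm moves only by the tool arm_command, never from a script. Its arguments are lists of equal length, an entry for each row: "travel": the shift along the tool's x, y, z in mm, a list of three; "yaw": the turn about the tool's z in rad. A call has 1 to 12 rows; each row is the pose to reach, as a shift and turn from the pose commanded when the call began, along the tool's axes at that moment; what a row does not reach only later rows make up. A row lasts 1/10 s, in which the tool goes at most 50 mm and 8.59 degrees, less where a joint would pass 70% of its speed; a pose out of reach is approached as far as the arm can. A call with a gripper value outside its range is refused whole. "hand" is the opening in per cent of the stroke, from 0 (shut) to 100 (fully open), set as the call begins (left out, the last holds). The fingers move at their own pace and stop on an object; "force" is the grip in N (left out, the last holds). Time passes only in rows, so rows that repeat a pose let the fingers close. It gives the time, the measured TCP pose, the force, the opening and the grip force at its end, in the units of the state.
- arm.read_state(): the state, without advancing time (a new reading comes with each control period).
- arm.get_image(name): name is "side" or "top" or "wrist"; returns (picture, depth): 480x640x3 uint8, blue, green, red; 480x640 float32, mm along the optical axis (not along the pixel's ray), 0 where there is no reading.
- arm.get_calibration(name): a dict with "fovy" (degrees; the focal length in pixels is half the picture's height over the tangent of half this angle, whatever the lens; pixels are square), "cx", "cy" (the principal point, pixels), "R" (3x3) and "t" (3): a world point X has camera coordinates R X + t. Camera axes: x right, y down, z forward; pixel columns grow to the right and rows downward; lengths in mm; the calibration is good to about 2 mm. A picture is of the moment at which its call begins: read the wrist's pose just before it. get_calibration takes no time and is no camera call; for the wrist camera it gives the pose at the moment of the call.
- arm.job_done(): hands the job in; it is judged then, once.
The state is a dict: "time_s": time; "joint_pos": joint angles; "dq": joint speeds; "joint_efforts": joint torques, N m; "tcp_pos": TCP position; "tool_rot": TCP orientation; "contact_force": force on the tool from outside, world axes, zero at the start; "wrist_torque": the same for the moment, N m; "opening": finger opening in mm; "finger_force": force on a finger pad.
Only numpy, scipy, OpenCV 4.12 (cv2) and the standard library are available. Lean on these libraries where they do the work, as an engineer would, in place of code of your own. Each camera call takes 0.05 s, during which the arm holds its last target. There are 200 camera calls.

## Working session

There is one attempt and no reset: what is moved stays moved. The work goes in short steps, Python scripts to look and compute and a tool call to move; the robot and the scene stay as the last step left them, time stands still between calls to the robot, and variables do not carry over. Pictures are saved under pics/ and viewed, at most 10 in all, crops included, and the job is handed in when it is done.

Besides the shell and the picture viewer there is one more tool, called after "Request:" as a command line: name --pt "numbers of a row" for each row, then --argument value for the rest. arm_command: Moves the arm, as the interface text tells. Its arguments: {"type":"object","properties":{"travel":{"type":"array"},"yaw":{"type":"array"},"hand":{"type":"number"},"force":{"type":"number"}},"required":["travel","yaw"]}

```bash
mkdir -p pics; ls; cat > h.py <<'E'
import numpy as np, cv2
from bench import arm
def snap(n,f):
    c=arm.get_calibration(n); p,d=arm.get_image(n); cv2.imwrite('pics/%s.png'%f,p); np.savez('pics/%s.npz'%f,p=p,d=d,R=np.array(c['R']),t=np.array(c['t']),k=np.array([240/np.tan(np.radians(c['fovy'])/2),c['cx'],c['cy']])); return p,d,c
def ray(f,u,v,z):
    q=np.load('pics/%s.npz'%f); F,cx,cy=q['k']; R=q['R'];t=q['t']
    d=R.T@np.array([(u-cx)/F,(v-cy)/F,1]); o=-R.T@t
    return o+d*(z-o[2])/d[2]
def cloud(f):
    q=np.load('pics/%s.npz'%f); F,cx,cy=q['k']; d=q['d']
    v,u=np.mgrid[:480,:640]; P=np.stack([(u-cx)/F*d,(v-cy)/F*d,d],-1)
    W=(P-q['t'])@q['R']; W[d==0]=np.nan; return W
E
python3 - <<'E'
from h import *
for n in ['top','side']:
    p,d,c=snap(n,n+'0'); print(c)
print(arm.read_state())
E
```

```text
pics
{'fovy': 48.525637716342814, 'cx': 318.9784918714175, 'cy': 239.82538747156582, 'R': array([[ 1.54183365e-03, -9.99967901e-01, -7.86258004e-03],
       [-9.96190100e-01, -8.50337236e-04, -8.72041332e-02],
       [ 8.71946482e-02,  7.96707867e-03, -9.96159435e-01]]), 't': array([ 34.72901781, 565.44362589, 894.67983748])}
{'fovy': 50.885211608145255, 'cx': 313.5313450851269, 'cy': 240.18449205914575, 'R': array([[-0.99982957, -0.0096066 ,  0.01576553],
       [-0.01837871,  0.43698097, -0.89928297],
       [ 0.00174982, -0.89941945, -0.43708305]]), 't': array([563.32014979,  46.04217651, 931.43721842])}
{'time_s': 0.1, 'joint_pos': array([ 1.14687748e+00,  2.21157765e-01,  1.52750944e+00,  2.28344381e-05,
        1.39469102e+00, -1.26116874e-01]), 'dq': array([-0.00016736, -0.00149654, -0.00155994,  0.00022067,  0.00137799,
       -0.00046376]), 'joint_efforts': array([ 1.45325492e-03, -4.95945382e+01, -3.88517404e+01,  7.00414949e-02,
        5.16272185e-02,  5.14266219e-06]), 'tcp_pos': array([183.17485154, 597.00214932, 240.53336788]), 'tool_rot': array([-4.65991313e-01, -3.10633243e+00,  2.65912047e-03]), 'contact_force': array([ 0.1945684 ,  0.18406547, -0.32670173]), 'wrist_torque': array([-0.01735552, -0.02565891, -0.01656718]), 'finger_force': 0.0, 'opening': 86.7144888158116}
```

View pics/top0.png

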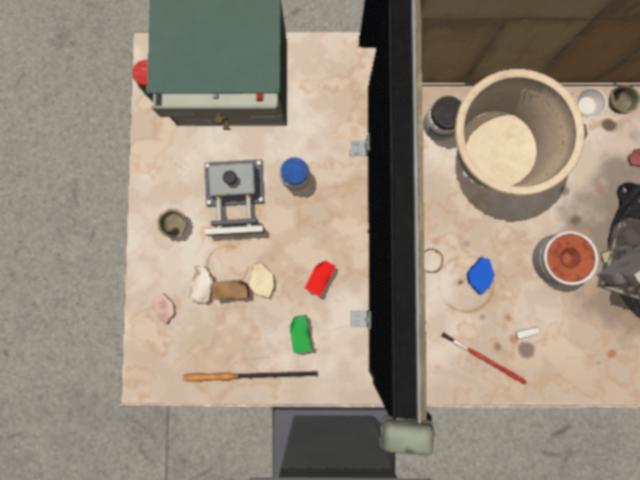

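View pics/side0.png

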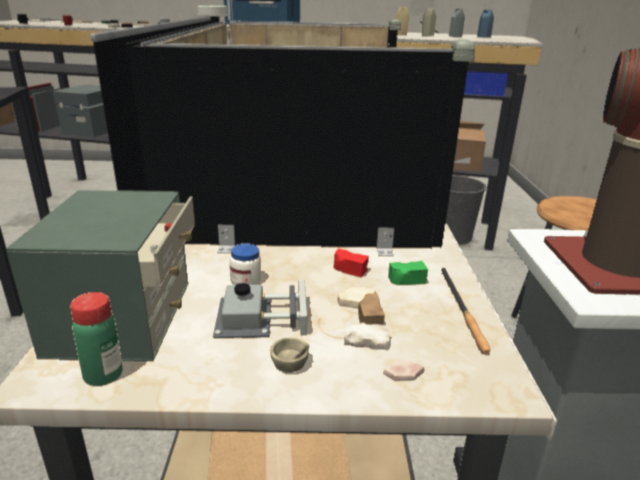

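Top view: the brown tall block is at about (230,290), with the whitish neighbour to its left (201,285) and the cream plate to its right (261,280). The stop face is near (235,230), the jar at (295,172), the crucible at (172,222) and the pink shard at (165,308). The side view confirms this.

```bash
python3 - <<'E'
from h import *
p=cv2.imread('pics/top0.png')
cv2.imwrite('pics/c1.png',cv2.resize(p[145:325,140:320],(600,600),interpolation=cv2.INTER_CUBIC))
for n,u,v,z in [('brown',230,290,30),('faceL',206,231,36),('faceR',262,229,36),('white',201,285,18),('cream',261,280,13),('jar',295,170,60),('screw',231,177,40)]:
    print(n,ray('top0',u,v,z).round())
W=cloud('top0'); print(np.nanmax(W[160:235,205:265,2]), W[177,231],W[230,235],W[290,230])
s=arm.read_state(); from scipy.spatial.transform import Rotation as R
print(R.from_rotvec(s['tool_rot']).as_matrix().round(3))
E
```

```text
brown [479. 187.  30.]
faceL [579. 229.  36.]
faceR [583. 133.  36.]
white [487. 239.  18.]
cream [496. 136.  13.]
jar [680.  76.  60.]
screw [672. 187.  40.]
58.544773711884275 [669.18038437 183.97821272  55.08146475] [581.38975224 179.35303043  33.97714679] [478.92410202 187.04983219  29.59266577]
[[-0.956  0.293 -0.001]
 [ 0.293  0.956 -0.002]
 [ 0.    -0.002 -1.   ]]
```

View pics/c1.png

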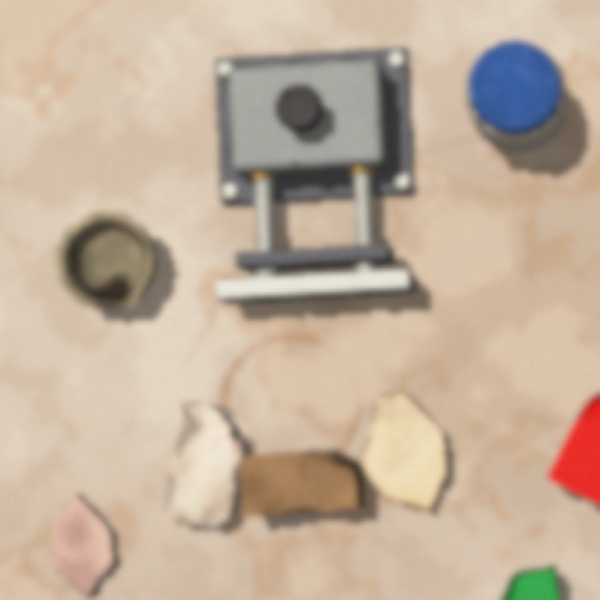

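Request:
arm_command --pt "-30 -27 3" --pt "-60 -54 7" --pt "-90 -80 10" --pt "-120 -107 13" --pt "-150 -134 17" --pt "-180 -160 20" --pt "-210 -187 23" --pt "-240 -214 27" --pt "-270 -240 30" --pt "-300 -267 33" --pt "-330 -294 37" --pt "-356 -320 40" --yaw '[-0.03,-0.06,-0.09,-0.12,-0.15,-0.18,-0.21,-0.24,-0.27,-0.3,-0.33,-0.34]' --hand 25

```text
time_s: 1.3
tcp_pos: [430.3, 185.4, 201.1]
tool_rot: [0.067, -3.141, 0.0]
contact_force: [0.7, 1.3, -1.1]
opening: 21.8
finger_force: 0.0
```

```bash
python3 - <<'E'
from h import *
s=arm.read_state(); print(s['time_s'],s['tcp_pos'],s['tool_rot'],s['opening'],s['contact_force'])
snap('wrist','w1')
E
```

```text
1.3 [430.29562838 185.38187308 201.10424206] [ 6.72858470e-02 -3.14061248e+00  2.49265625e-04] 21.78601167636496 [ 0.74513374  1.25766185 -1.1118092 ]
```

View pics/w1.png

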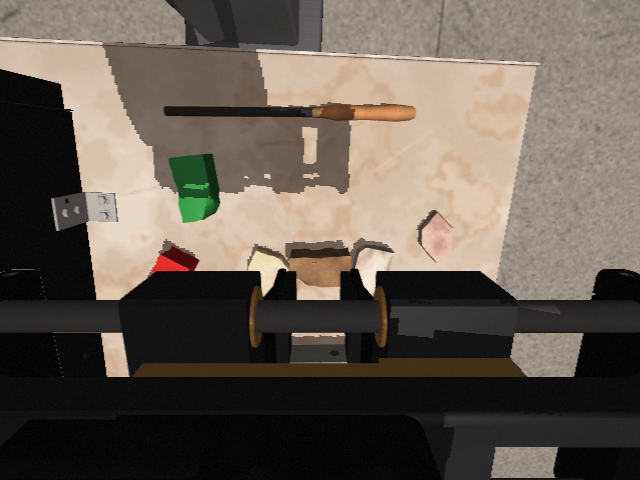

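The wrist view shows the brown block at about (320,265), with its near face as the dark band at v≈243–257 and both neighbours beside it. The face plate is visible between the fingers.

```bash
cat > m.py <<'E'
from h import *
def blk(f):
    W=cloud(f); m=(W[...,2]>24)&(W[...,2]<34)&(abs(W[...,0]-480)<45)&(abs(W[...,1]-187)<50)
    P=W[m]; return P
def near(P,lo=-25,hi=25):
    yc=np.median(P[:,1]); o=[]
    for y in np.arange(yc+lo,yc+hi,2.5):
        s=P[abs(P[:,1]-y)<1.5]
        if len(s): o.append((y,np.percentile(s[:,0],2)))
    return np.array(o)
E
python3 - <<'E'
from m import *
for f in ['w1','top0']:
    P=blk(f); print(f,len(P),P.min(0).round(1),P.max(0).round(1))
    print(cv2.minAreaRect(P[:,:2].astype(np.float32)))
    o=near(P); print(np.polyfit(*o.T,1)); print(o.round(1).tolist())
W=cloud('top0'); m=(W[...,2]>28)&(W[...,2]<40)&(abs(W[...,0]-580)<18)&(abs(W[...,1]-185)<60)
P=W[m]; print('face',len(P),P.min(0).round(1),P.max(0).round(1)); o=near(P,-45,45); print(np.polyfit(*o.T,1),o.round(1).tolist())
E
```

```text
w1 1558 [460.1 158.6  24. ] [493.8 218.1  30.9]
((477.85150146484375, 188.79339599609375), (32.23348617553711, 59.37886428833008), 3.8054091930389404)
[-7.63735762e-02  4.77286348e+02]
[[164.7, 464.5], [167.2, 464.4], [169.7, 464.1], [172.2, 463.8], [174.7, 463.5], [177.2, 463.5], [179.7, 463.5], [182.2, 463.6], [184.7, 463.3], [187.2, 463.5], [189.7, 464.2], [192.2, 463.4], [194.7, 462.4], [197.2, 462.1], [199.7, 461.8], [202.2, 461.7], [204.7, 461.5], [207.2, 461.5], [209.7, 461.0], [212.2, 460.6]]
top0 608 [463.6 159.   24.3] [496.  220.4  34. ]
((480.9092102050781, 189.5708465576172), (31.34783363342285, 60.09474182128906), 4.272171974182129)
[-7.58933805e-02  4.80595526e+02]
[[165.7, 467.0], [168.2, 467.1], [170.7, 467.1], [173.2, 467.1], [175.7, 467.1], [178.2, 468.1], [180.7, 468.1], [183.2, 467.0], [185.7, 467.9], [188.2, 466.4], [190.7, 467.0], [193.2, 465.2], [195.7, 465.3], [198.2, 465.3], [200.7, 465.3], [203.2, 465.3], [205.7, 465.3], [208.2, 465.3], [210.7, 463.6], [213.2, 463.6]]
face 507 [574.2 132.9  28. ] [597.3 232.6  39.9]
[-5.98179462e-02  5.88518316e+02] [[140.7, 579.9], [143.2, 579.5], [145.7, 579.4], [148.2, 579.8], [150.7, 579.5], [153.2, 579.7], [155.7, 579.6], [158.2, 579.5], [160.7, 579.5], [163.2, 578.7], [165.7, 578.4], [168.2, 578.3], [170.7, 577.8], [173.2, 577.8], [175.7, 578.1], [178.2, 577.8], [180.7, 578.1], [183.2, 577.9], [185.7, 577.9], [188.2, 577.5], [190.7, 576.7], [193.2, 576.6], [195.7, 576.9], [198.2, 576.4], [200.7, 576.3], [203.2, 576.5], [205.7, 576.1], [208.2, 575.9], [210.7, 576.0], [213.2, 575.9], [215.7, 575.9], [218.2, 575.9], [220.7, 575.3], [223.2, 575.1], [225.7, 574.7], [228.2, 574.6]]
```

Request:
arm_command --pt "-2 0 40" --pt "-5 0.5 80" --pt "-7.7 0.6 115" --pt "-7.7 0.6 135" --pt "-7.7 0.6 150" --pt "-7.7 0.6 162" --pt "-7.7 0.6 169" --pt "-7.7 0.6 173" --pt "-7.7 0.6 174" --pt "-7.7 0.6 174" --yaw '[-0.022,-0.022,-0.022,-0.022,-0.022,-0.022,-0.022,-0.022,-0.022,-0.022]' --hand 16

```text
time_s: 2.35
tcp_pos: [438.0, 188.2, 28.1]
tool_rot: [-0.101, 3.139, 0.0]
contact_force: [0.6, 0.3, 0.3]
opening: 13.9
finger_force: 0.0
```

```bash
python3 - <<'E'
from h import *
s=arm.read_state(); print(s['time_s'],s['tcp_pos'],s['tool_rot'],s['opening'],s['contact_force'])
p,d,c=snap('wrist','w2')
snap('top','t2')
E
```

```text
2.35 [437.9646472  188.20491632  28.06455507] [-1.00924895e-01  3.13904411e+00  3.00790123e-04] 13.917048981518265 [0.62403278 0.27786648 0.27606473]
```

View pics/w2.png

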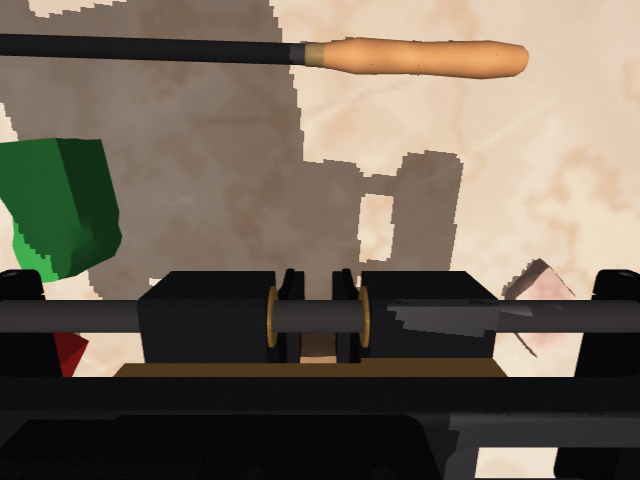

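The fingers are lowered behind the block and clear of everything: the shard is at (540,310) and the green look-alike at (60,210). Next I push slowly.

Request:
arm_command --pt "-2.5 -1 0" --pt "-5 -1.5 0" --pt "-7.5 -1.5 0" --pt "-10 -1.5 0" --pt "-12 -1.5 0" --pt "-14 -1.5 0" --pt "-16 -1.5 0" --pt "-18 -1.5 0" --pt "-20 -1.5 0" --pt "-22 -1.5 0" --pt "-24 -1.5 0" --pt "-26 -1.5 0" --yaw '[0,0,0,0,0,0,0,0,0,0,0,0]'

```text
time_s: 3.65
tcp_pos: [463.6, 188.2, 27.4]
tool_rot: [0.101, -3.14, 0.0]
contact_force: [-1.3, 0.1, -1.0]
opening: 13.8
finger_force: 0.5
```

```bash
cat > look.py <<'E'
import sys
from m import *
from scipy.spatial.transform import Rotation as R
f=sys.argv[1]; s=arm.read_state(); print(s['time_s'],s['tcp_pos'],s['contact_force'],s['wrist_torque'])
print(R.from_rotvec(s['tool_rot']).as_matrix()[:2,:2].round(3).tolist())
snap('side',f+'s'); snap('top',f+'t')
a=cv2.imread('pics/%ss.png'%f)[235:395,250:450]; b=cv2.imread('pics/%st.png'%f)[190:330,150:325]
cv2.imwrite('pics/%s.png'%f,np.hstack([cv2.resize(a,(400,320)),cv2.resize(b,(400,320))]))
def cen(p,kind):
    h=cv2.cvtColor(p,cv2.COLOR_BGR2HSV)
E
python3 look.py a
```

```text
3.65 [463.56415819 188.16278031  27.42662825] [-1.32567183  0.06733046 -0.96039239] [ 0.04024975  0.1774098  -0.0390226 ]
[[-0.998, -0.064], [-0.064, 0.998]]
```

View pics/a.png

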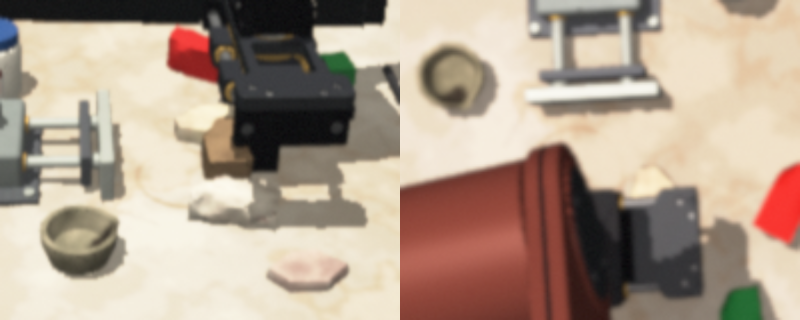

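The crop shows the brown block sliding ahead of the neighbours. I'll check the neighbours' shift from the side view numerically.

```bash
cat > nb.py <<'E'
import sys; from m import *
A=cv2.imread('pics/side0.png'); B=cv2.imread('pics/%ss.png'%sys.argv[1])
for n,(u0,v0,u1,v1) in dict(white=(341,326,372,350),cream=(334,284,358,306),stop=(296,280,311,330)).items():
    T=A[v0:v1,u0:u1]; r=cv2.matchTemplate(cv2.resize(B[v0-8:v1+8,u0-12:u1+12],None,fx=4,fy=4,interpolation=2),cv2.resize(T,None,fx=4,fy=4,interpolation=2),cv2.TM_CCOEFF_NORMED)
    _,mx,_,l=cv2.minMaxLoc(r); print(n,round(mx,3),'shift px',l[0]/4-12,l[1]/4-8)
h=cv2.cvtColor(B,cv2.COLOR_BGR2HSV); 
m=(h[...,0]>5)&(h[...,0]<18)&(h[...,1]>90)&(h[...,2]<170); m[:285]=0;m[335:]=0;m[:,:285]=0;m[:,400:]=0
print('brown u min',np.percentile(np.where(m)[1],1) if m.any() else None)
E
python3 nb.py a
```

```text
white 1.0 shift px 0.0 0.0
cream 0.945 shift px -1.0 -0.75
stop 0.999 shift px 0.0 0.0
brown u min 352.0
```

Request:
arm_command --pt "-2 0 0" --pt "-4 0 0" --pt "-6.5 0 0" --pt "-9 0 0" --pt "-11.5 0 0" --pt "-14 0 0" --pt "-16.5 0 0" --pt "-19 0 0" --pt "-21.5 0 0" --pt "-24 0 0" --pt "-26.5 0 0" --pt "-29 0 0" --yaw '[0,0,0,0,0,0,0,0,0,0,0,0]'

```text
time_s: 4.95
tcp_pos: [492.7, 190.1, 27.6]
tool_rot: [-0.101, 3.14, 0.0]
contact_force: [0.5, 0.1, -0.2]
opening: 13.6
finger_force: 0.3
```

```bash
python3 look.py b; python3 nb.py b
```

```text
4.95 [492.73035259 190.13131014  27.55345658] [ 0.50233993  0.11932781 -0.21608758] [0.05518583 0.11842195 0.06431839]
[[-0.998, -0.064], [-0.064, 0.998]]
white 0.585 shift px 1.0 0.25
cream 0.6 shift px 12.0 -8.0
stop 0.999 shift px 0.0 0.0
brown u min 333.0
```

View pics/b.png

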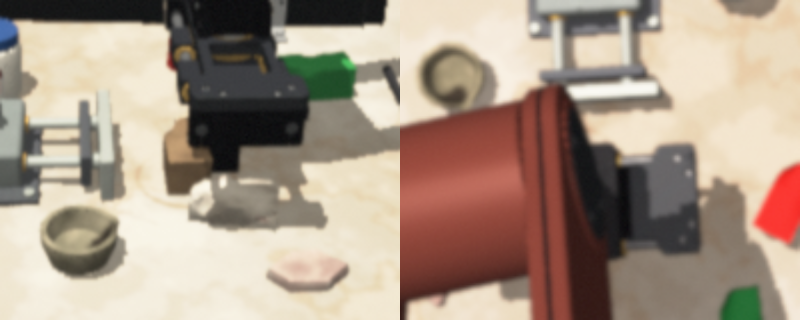

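The block is nearly clear. The white neighbour's outline hasn't moved, it is only shaded (left edge still at about x=189 in the crop), and the stop is untouched.

Request:
arm_command --pt "-2.5 0 0" --pt "-5 0 0" --pt "-7.5 0 0" --pt "-10 0 0" --pt "-12.5 0 0" --pt "-15 0 0" --pt "-17.5 0 0" --pt "-20 0 0" --pt "-22.5 0 0" --pt "-25 0 0" --pt "-27 0 0" --pt "-28.5 0 0" --yaw '[0,0,0,0,0,0,0,0,0,0,0,0]'

```text
time_s: 6.25
tcp_pos: [521.1, 191.9, 27.5]
tool_rot: [-0.101, 3.14, -0.0]
contact_force: [-0.4, -0.6, 1.0]
opening: 14.0
finger_force: 0.5
```

```bash
python3 look.py c; python3 nb.py c
```

```text
6.25 [521.11731844 191.87475091  27.52425382] [-0.41376303 -0.55387794  1.00437944] [0.02377511 0.14287044 0.0232812 ]
[[-0.998, -0.064], [-0.064, 0.998]]
white 0.709 shift px 0.5 0.0
cream 0.625 shift px 6.5 -8.0
stop 0.999 shift px 0.0 0.0
brown u min 314.0
```

View pics/c.png

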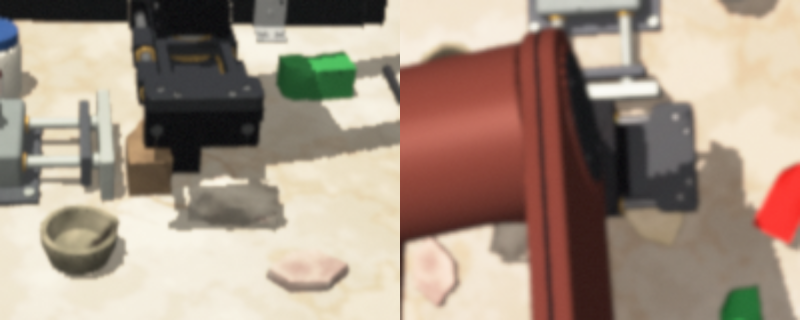

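The block is clear of both neighbours, with about 12 mm to the face. Creeping on.

Request:
arm_command --pt "-1 0 0" --pt "-2 0 0" --pt "-3 0 0" --pt "-4 0 0" --pt "-5 0 0" --pt "-6 0 0" --pt "-7 0 0" --pt "-8 0 0" --pt "-9 0 0" --pt "-9.5 0 0" --yaw '[0,0,0,0,0,0,0,0,0,0]'

```text
time_s: 7.35
tcp_pos: [530.5, 192.5, 27.5]
tool_rot: [-0.101, 3.14, 0.0]
contact_force: [-0.5, -0.8, 1.1]
opening: 13.9
finger_force: 0.7
```

```bash
python3 nb.py c >/dev/null; python3 look.py d; python3 nb.py d
```

```text
7.35 [530.54284406 192.50371012  27.52613056] [-0.46408732 -0.81535056  1.09639717] [0.06724374 0.27257029 0.00151115]
[[-0.998, -0.064], [-0.064, 0.998]]
white 0.723 shift px 0.0 -0.25
cream 0.625 shift px -0.5 -8.0
stop 0.948 shift px 0.0 0.0
brown u min 308.0
```

Request:
arm_command --pt "-0.7 0 0" --pt "-1.4 0 0" --pt "-2 0 0" --pt "-2.5 0 0" --pt "-2.5 0 0" --yaw '[0,0,0,0,0]'

```text
time_s: 7.95
tcp_pos: [533.0, 192.6, 27.5]
tool_rot: [-0.101, 3.14, 0.0]
contact_force: [-0.4, -0.1, 0.2]
opening: 13.9
finger_force: 0.4
```

Request:
arm_command --pt "-0.5 0 0" --pt "-1 0 0" --pt "-1.5 0 0" --pt "-1.5 0 0" --yaw '[0,0,0,0]'

```text
time_s: 8.35
tcp_pos: [534.5, 192.7, 27.5]
tool_rot: [-0.101, 3.14, -0.0]
contact_force: [-0.4, 0.2, 0.2]
opening: 13.9
finger_force: 0.4
```

Request:
arm_command --pt "-0.4 0 0" --pt "-0.8 0 0" --pt "-1 0 0" --pt "-1 0 0" --yaw '[0,0,0,0]'

```text
time_s: 8.75
tcp_pos: [534.8, 192.8, 27.5]
tool_rot: [0.101, -3.139, 0.0]
contact_force: [-4.4, 0.1, 4.0]
opening: 14.5
finger_force: 2.6
```

```bash
python3 look.py e; python3 nb.py e
```

```text
8.75 [534.81066055 192.80015693  27.49275038] [-4.3832413  0.0800427  3.9790814] [-0.02273588  0.83859791  0.00794027]
[[-0.998, -0.064], [-0.064, 0.998]]
white 0.707 shift px 0.0 -0.25
cream 0.632 shift px 1.75 -8.0
stop 0.885 shift px -2.25 -0.25
brown u min 306.0
```

View pics/e.png

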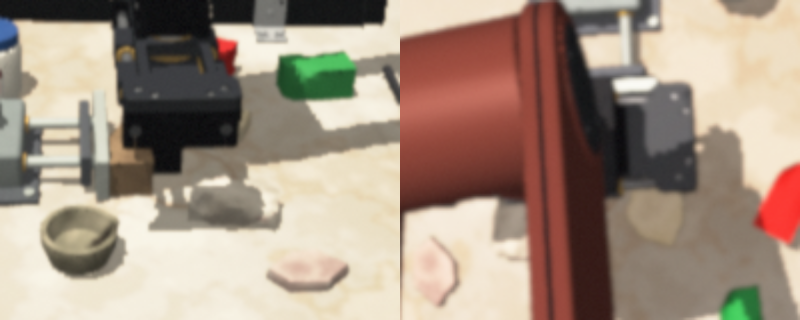

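The block is now seated: in the side crop its far face meets the plate at about (108,160), and the spring travel is used up. The force stands at 4.4 N, so I raise it gently to 6 N and hold.

Request:
arm_command --pt "-0.1 0 0" --pt "-0.2 0 0" --pt "-0.2 0 0" --yaw '[0,0,0]'

```text
time_s: 9.15
tcp_pos: [534.9, 192.8, 27.5]
tool_rot: [0.101, -3.138, 0.0]
contact_force: [-5.3, -0.2, 4.2]
opening: 13.8
finger_force: 2.8
```

Request:
arm_command --pt "-0.1 0 0" --pt "-0.15 0 0" --pt "-0.15 0 0" --pt "-0.15 0 0" --pt "-0.15 0 0" --yaw '[0,0,0,0,0]'

```text
time_s: 9.65
tcp_pos: [534.9, 192.8, 27.5]
tool_rot: [0.101, -3.138, 0.0]
contact_force: [-5.5, -0.7, 4.9]
opening: 13.9
finger_force: 3.0
```

Request:
arm_command --pt "0 0 0" --pt "0 0 0" --pt "0 0 0" --pt "0 0 0" --pt "0 0 0" --pt "0 0 0" --pt "0 0 0" --pt "0 0 0" --pt "0 0 0" --yaw '[0,0,0,0,0,0,0,0,0]'

```text
time_s: 10.55
tcp_pos: [534.9, 192.8, 27.4]
tool_rot: [0.101, -3.138, 0.0]
contact_force: [-5.2, 0.2, 5.1]
opening: 13.7
finger_force: 3.0
```

Request:
arm_command --pt "-0.15 0 0" --pt "-0.15 0 0" --pt "-0.15 0 0" --pt "-0.15 0 0" --pt "-0.15 0 0" --pt "-0.15 0 0" --pt "-0.15 0 0" --pt "-0.15 0 0" --pt "-0.15 0 0" --pt "-0.15 0 0" --pt "-0.15 0 0" --pt "-0.15 0 0" --yaw '[0,0,0,0,0,0,0,0,0,0,0,0]'

```text
time_s: 11.75
tcp_pos: [534.9, 192.8, 27.4]
tool_rot: [0.101, -3.138, 0.0]
contact_force: [-6.5, -0.9, 4.8]
opening: 13.6
finger_force: 3.2
```

Request:
arm_command --pt "0.3 0 0" --pt "0.6 0 0" --pt "1 0 0" --pt "1.5 0 0" --pt "2.5 0 0" --pt "4 0 0" --pt "6 0 0" --pt "8 0 0" --pt "8 0 -5" --pt "8 0 -15" --pt "8 0 -35" --pt "8 0 -60" --yaw '[0,0,0,0,0,0,0,0,0,0,0,0]'

```text
time_s: 12.95
tcp_pos: [527.3, 192.2, 88.1]
tool_rot: [0.101, -3.139, 0.0]
contact_force: [1.2, -0.0, 0.3]
opening: 13.7
finger_force: 0.0
```

Request:
arm_command --pt "20 0 -40" --pt "50 0 -70" --pt "75 0 -90" --pt "100 0 -100" --pt "120 0 -100" --pt "140 0 -100" --pt "140 0 -100" --yaw '[0,0,0,0,0,0,0]'

```text
time_s: 13.65
tcp_pos: [386.8, 183.5, 188.4]
tool_rot: [-0.102, 3.139, 0.001]
contact_force: [0.2, -0.5, -0.2]
opening: 13.8
finger_force: 0.0
```

```bash
python3 look.py f; python3 nb.py f; python3 - <<'E'
from m import *
q=np.vstack([cv2.resize(cv2.imread('pics/top0.png')[190:330,150:325],(400,320)),]);
cv2.imwrite('pics/g.png',np.hstack([cv2.imread('pics/f.png'),q])[:, :]) 
g=cv2.imread('pics/g.png'); cv2.imwrite('pics/g.png',cv2.resize(g,(799,213)) if 0 else np.vstack([g[:,:800],np.hstack([cv2.resize(cv2.imread('pics/side0.png')[235:395,250:450],(400,320)),q])])[:600])
E
```

```text
13.65 [386.81395989 183.471318   188.37907804] [ 0.16457324 -0.49490566 -0.21999866] [0.01180289 0.03099476 0.02203252]
[[-0.998, -0.065], [-0.065, 0.998]]
white 0.999 shift px 0.0 0.0
cream 0.997 shift px -0.25 -0.25
stop 0.898 shift px -1.75 0.0
brown u min 306.0
```

View pics/g.png

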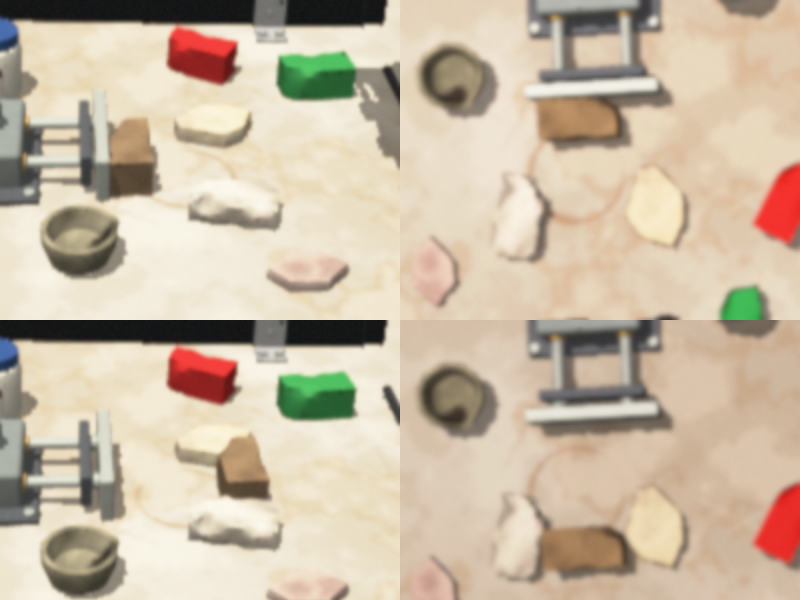

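The block lies flat against the face, the stop's spring is still pushed in, and the neighbours and bystanders haven't moved. Handing in.

```bash
python3 -c "
from bench import arm
print(arm.job_done())"
```

```text
the job is handed in; nothing more can be done
None
```

I slid the tall block out of the row, pressed it against the stop at about 5–6.5 N for over two seconds and left it touching the face; the last camera check showed no visible shift in its neighbours, and I handed the job in after about 14 s (no verdict came back).

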